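# Load the sample carousel and turn it home with its square-bored handle

### The job

Put every sample jar from the metal tray upright into a cup of the hand carousel, one jar per cup and right down to the bottom, in whichever cups you like. Only when all are in, push the loose T-handle fully home onto the square shaft in the middle, and with the handle turn the carousel clockwise (seen from above) until it comes up against its stop, then let go and leave the handle on. Leave the bottle and the stapler where they stand.

Things in the scene. Friction and masses are not known exactly. Their poses are not given: they have to be found in the camera images.
- rotor (a joint): turn of the carousel's rotor about its vertical axis, rad: grows as it turns clockwise seen from above; travel 0 to 1.6; at 1.6 the dark tab on the rotor's rim rests against the dark steel post on the base (the stop). It stays where it is left (friction 0.12 N m).
- shaft_foot (a point): on the rotor's axis, at the foot of the square shaft, 72 mm above the table: the top of the round collar (44 mm across) on which a fully fitted handle rests. z up; x and y are square to the shaft's faces and turn with the rotor. The steel shaft is 24 x 24 mm and rises 32 mm above this point, its top 6 mm tapered to 18 mm.
- carousel: fixed white base of the hand carousel, 190 mm across, 30 mm high, origin on the rotor's axis at table height. On it turns the rotor: disc 236 mm across with six white cups around the shaft, disc top 40 mm above the table. The base carries a grey reader box 70 x 35 mm, 78 mm high, centred 168 mm to -y of the axis, and the stop post 46 mm high; the rotor's tab reaches 133 mm from the axis.
- pocket0 (a point): centre of the floor of cup 0 of the rotor, 40 mm above the table and 90 mm from the axis; cup inside diameter 58 mm, wall 3 mm, 20 mm deep, open at the top, its rim 60 mm above the table. Neighbouring cups are 90 mm apart, centre to centre.
- pocket1 (a point): centre of the floor of cup 1 of the rotor, 40 mm above the table and 90 mm from the axis; cup inside diameter 58 mm, wall 3 mm, 20 mm deep, open at the top, its rim 60 mm above the table. Neighbouring cups are 90 mm apart, centre to centre.
- pocket2 (a point): centre of the floor of cup 2 of the rotor, 40 mm above the table and 90 mm from the axis; cup inside diameter 58 mm, wall 3 mm, 20 mm deep, open at the top, its rim 60 mm above the table. Neighbouring cups are 90 mm apart, centre to centre.
- pocket3 (a point): centre of the floor of cup 3 of the rotor, 40 mm above the table and 90 mm from the axis; cup inside diameter 58 mm, wall 3 mm, 20 mm deep, open at the top, its rim 60 mm above the table. Neighbouring cups are 90 mm apart, centre to centre.
- pocket4 (a point): centre of the floor of cup 4 of the rotor, 40 mm above the table and 90 mm from the axis; cup inside diameter 58 mm, wall 3 mm, 20 mm deep, open at the top, its rim 60 mm above the table. Neighbouring cups are 90 mm apart, centre to centre.
- pocket5 (a point): centre of the floor of cup 5 of the rotor, 40 mm above the table and 90 mm from the axis; cup inside diameter 58 mm, wall 3 mm, 20 mm deep, open at the top, its rim 60 mm above the table. Neighbouring cups are 90 mm apart, centre to centre.
- jar0: closed sample jar, frosted body with paper label and white lid, a plain upright cylinder 50 mm in diameter and 58 mm high, 120 g, heavy at the bottom; origin at the centre of its underside, z up. Starts standing on the tray about 90 mm from its neighbours; four to six jars are present.
- jar1: closed sample jar, frosted body with paper label and white lid, a plain upright cylinder 50 mm in diameter and 58 mm high, 120 g, heavy at the bottom; origin at the centre of its underside, z up. Starts standing on the tray about 90 mm from its neighbours; four to six jars are present.
- jar2: closed sample jar, frosted body with paper label and white lid, a plain upright cylinder 50 mm in diameter and 58 mm high, 120 g, heavy at the bottom; origin at the centre of its underside, z up. Starts standing on the tray about 90 mm from its neighbours; four to six jars are present.
- jar3: closed sample jar, frosted body with paper label and white lid, a plain upright cylinder 50 mm in diameter and 58 mm high, 120 g, heavy at the bottom; origin at the centre of its underside, z up. Starts standing on the tray about 90 mm from its neighbours; four to six jars are present.
- jar4: closed sample jar, frosted body with paper label and white lid, a plain upright cylinder 50 mm in diameter and 58 mm high, 120 g, heavy at the bottom; origin at the centre of its underside, z up. Starts standing on the tray about 90 mm from its neighbours; four to six jars are present.
- jar5: closed sample jar, frosted body with paper label and white lid, a plain upright cylinder 50 mm in diameter and 58 mm high, 120 g, heavy at the bottom; origin at the centre of its underside, z up. Starts standing on the tray about 90 mm from its neighbours; four to six jars are present.
- handle: loose black T-handle, 300 g, bore down: steel foot plate 76 x 76 x 8 mm, hub 44 x 44 mm, 45 mm high, square bore 26 x 26 mm, 38 mm deep; on top a bar 100 mm long (along x), 20 mm thick (along y), from 45 to 80 mm above the underside. Origin: centre of the underside; bore faces square to x and y. Fits in any quarter-turn position, 1 mm clearance a side.
- tray: fixed flat aluminium tray 280 (x) x 190 (y) x 4 mm on which the jars start; origin at the centre of its underside.
- wash_bottle: bystander: bottle 90 mm in diameter, 220 mm high, blue cap; origin at the centre of its underside.
- stapler: bystander: black stapler 150 (x) x 40 x 60 mm; origin at the centre of its underside.
Not all that is in view belongs to the job. Leave any blue look-alike of the handle alone.

How it is judged (in metres and radians):
On the way, in this order (a step that is already met when the one before it is completed fails the run):
1. every jar stands on the floor of a cup of the carousel (horizontal distance between each of jar0, jar1, jar2, jar3, jar4, jar5 and shaft_foot below 0.1 m and z of each of jar0, jar1, jar2, jar3, jar4, jar5 in the frame of shaft_foot below -0.026 m and angle between each of jar0, jar1, jar2, jar3, jar4, jar5's own z axis and vertical below 0.15 rad), for 0.2 s.
2. the handle is fully home on the square shaft (z of handle in the frame of shaft_foot below 0.004 m and horizontal distance between handle and shaft_foot below 0.004 m and angle between handle's own z axis and vertical below 0.06 rad and value of joint rotor below 1.4 rad), for 0.2 s.
3. the rotor is turned to its stop by the held handle (z of handle in the frame of shaft_foot below 0.004 m and horizontal distance between handle and shaft_foot below 0.004 m and angle between handle's own z axis and vertical below 0.06 rad and value of joint rotor above 1.53 rad and contact force between the fingers and handle above 0.3 N), for 0.1 s.
At the end, for the whole second after the job is handed in: Every jar present stands in a cup (underside within 6 mm of the cup's floor, tilt under 0.15 rad), the handle is on the square shaft within 4 mm of the collar, centred within 4 mm and upright within 0.06 rad, the rotor is within 0.08 rad of its stop (joint above 1.52), all at rest and released (all of step 1 and z of handle in the frame of shaft_foot below 0.004 m and horizontal distance between handle and shaft_foot below 0.004 m and angle between handle's own z axis and vertical below 0.06 rad and value of joint rotor above 1.52 rad and linear speed of each of handle, jar0, jar1, jar2, jar3, jar4, jar5 below 0.02 m/s); the robot touches nothing.
It fails at once if the wash bottle is moved more than 30 mm (distance of wash_bottle from where it was at the start of the episode above 0.03 m).
It fails at once if the stapler is moved more than 30 mm (distance of stapler from where it was at the start of the episode above 0.03 m).
Of jar0, jar1, jar2, jar3, jar4, jar5 only 4 to 6 are there at a start; the rules pass over those that are not, and their reading is None.
At some moment in a run one of jar0, jar1, jar2, jar3, jar4, jar5, handle may be knocked a few centimetres aside while the robot is not near it.
It also fails if it takes over 208 s, if anything falls off the work surface, if the arm or the gripper's body presses on something with over 40 N, if the wrist force passes 120 N, or if a joint passes its speed limit or range.

### The arm

A 6-joint arm with a two-finger parallel gripper is mounted at the origin on the work surface. World frame = base frame: x ahead of the robot, y to its left, z up, the work surface at z = 0. Lengths are in mm, angles in rad, forces in N, time in s.
With the tool pointing down it reaches from about 275 to 750 mm from the base axis. Payload 10.2 kg.
Tool frame: the origin (TCP) lies between the finger pads; the fingertips stand 8 mm ahead of it and the grasp point (between the pads) lies 11 mm behind it; z points along the fingers, y is the line along which they close (so a half turn about z gives the same grasp; the last joint's range is limited). The gripper opens to 85 mm and grips with 20 to 120 N. Pads are 22 mm wide; open, the fingers measure 114 mm over their backs; the gripper's body (76 mm by 85 mm) begins 54 mm behind the grasp point. The pads swing forward as they close: fully open they stand 13 mm farther back than shut.
Start: joints at [0.966, 0.313, 1.498, -0, 1.331, -0.223], TCP at [195.623, 487.199, 239.294] pointing down, gripper open.
Joint ranges: [-2.94, 2.94], [-0.97, 2.17], [0.19, 2.56], [-1.23, 4.37], [0.02, 3.11], [-2.88, 2.88]. Speed limits (rad/s): [2.39, 2.39, 3.01, 3.14, 3.14, 3.14].

### API

Orientations are given as a unit quaternion [w, x, y, z].
In Python, from rig import * gives the robot as it stands.
- The arm moves only by the shell command python3 -m handwheel 'ROWS' [FORCE]. ROWS is JSON, a list that holds one entry, the list of rows, each a list of 7 numbers: the shift along the world's x, y, z in mm, then the turn, a rotation vector about the world's x, y, z in degrees, then the opening, from -1 (shut) to 1 (fully open). A call has 1 to 8 rows; each row shifts and turns the commanded pose from where the row before left it; what a row does not reach is not made up. A row lasts 1/8 s, in which the tool goes at most 62.5 mm and 10.7 degrees, less where a joint would pass 70% of its speed; a pose out of reach is approached as far as the arm can. A call is refused whole if a number of a shift passes 62.5 or a number of a turn 10.7, either way. A call with a gripper value outside its range is refused whole. The fingers move at their own pace and stop on an object; FORCE is the grip in N (left out, the last holds). Time passes only in rows, so rows that do not move let the fingers close. It gives the time, the measured TCP pose, the force, the opening and the grip force at its end, in the units of the state.
- sense(): the state, without advancing time (a new reading comes with each control period).
- capture(name): name is "scene" or "side" or "wrist"; returns a dict with "image" (420x560x3 uint8, red, green, blue), "fx", "fy", "cx", "cy" (pixels), "dist_coeffs" ([k1, k2, p1, p2, k3] as OpenCV has them; the pictures are not rectified), "rvec" (rotation vector, rad) and "tvec" (3), from world to camera coordinates, as OpenCV has them; the wrist camera has in their place "hand_eye" (4x4, takes a point from camera to tool coordinates, whose origin is the TCP and whose axes are the flange's). Camera axes: x right, y down, z forward; pixel columns grow to the right and rows downward; lengths in mm; the calibration is good to about 2 mm. A picture is of the moment at which its call begins: read the wrist's pose just before it. There is no depth.
- finish_job(): hands the job in; it is judged then, once.
The state is a dict: "time_s": time; "joints": joint angles; "dq": joint speeds; "tau": joint torques, N m; "eef_pos": TCP position; "ee_rot": TCP orientation; "force": force on the tool from outside, world axes, zero at the start; "wrist_torque": the same for the moment, N m; "grip_width": opening from 0.0 (shut) to 1.0 (fully open); "grip_force": force on a finger pad.
Only numpy, scipy, OpenCV 4.12 (cv2) and the standard library are available. Lean on these libraries where they do the work, as an engineer would, in place of code of your own. Each camera call takes 0.05 s, during which the arm holds its last target. There are 200 camera calls.

## Working session

There is one attempt and no reset: what is moved stays moved. The work goes in short steps, Python scripts to look and compute and a shell command to move; the robot and the scene stay as the last step left them, time stands still between calls to the robot, and variables do not carry over. Pictures are saved under pics/ and viewed, at most 14 in all, crops included, and the job is handed in when it is done.

```bash
ls; mkdir -p pics; cat > h.py <<'E'
from rig import *
import cv2, numpy as np
from scipy.spatial.transform import Rotation as R
def cam(name):
    s=sense(); c=capture(name)
    K=np.array([[c['fx'],0,c['cx']],[0,c['fy'],c['cy']],[0,0,1.]]); d=np.array(c['dist_coeffs'],float)
    if name=='wrist':
        q=s['ee_rot']; T=np.eye(4); T[:3,:3]=R.from_quat([q[1],q[2],q[3],q[0]]).as_matrix(); T[:3,3]=s['eef_pos']
        T=T@np.array(c['hand_eye'])
    else:
        T=np.eye(4); Rm=R.from_rotvec(np.ravel(c['rvec'])).as_matrix(); T[:3,:3]=Rm.T; T[:3,3]=-Rm.T@np.ravel(c['tvec'])
    return c['image'],K,d,T
def onplane(uv,z,K,d,T):
    p=cv2.undistortPoints(np.array(uv,float).reshape(-1,1,2),K,d).reshape(-1,2)
    r=np.c_[p,np.ones(len(p))]@T[:3,:3].T
    return T[:3,3]+r*((z-T[2,3])/r[:,2])[:,None]
def project(P,K,d,T):
    Ri=T[:3,:3].T
    return cv2.projectPoints(np.array(P,float).reshape(-1,1,3),cv2.Rodrigues(Ri)[0],-Ri@T[:3,3],K,d)[0].reshape(-1,2)
def save(n,im): cv2.imwrite(f'pics/{n}.png',im[:,:,::-1])
E
python3 - <<'E'
from h import *
for n in ['scene','side']:
    im,K,d,T=cam(n); save(n+'0',im); np.savez(n+'0.npz',im=im,K=K,d=d,T=T); print(n,T.round(2).tolist(),K[0,0])
s=sense(); print(s)
E
```

```text
pics
scene [[-0.9, 0.27, -0.35, 1150.09], [0.44, 0.53, -0.72, 1142.07], [-0.01, -0.8, -0.6, 998.34], [0.0, 0.0, 0.0, 1.0]] 503.55074459063604
side [[0.99, -0.1, 0.1, 497.45], [-0.14, -0.59, 0.8, -843.43], [-0.02, -0.8, -0.59, 714.18], [0.0, 0.0, 0.0, 1.0]] 395.4091942910349
{'time_s': 0.1, 'joints': array([ 9.65602994e-01,  3.13386411e-01,  1.49833225e+00,  3.45576969e-05,
        1.33097381e+00, -2.23446250e-01]), 'dq': array([ 0.00048205, -0.00169276, -0.00253068, -0.00082881,  0.00032572,
       -0.00187582]), 'tau': array([ 3.55579759e-03, -4.12895072e+01, -2.60142034e+01, -1.63087075e-04,
        3.00764012e-03,  1.15894724e-05]), 'eef_pos': array([195.4926966 , 487.02704797, 238.80706344]), 'ee_rot': array([-2.36737229e-04,  1.89720654e-01,  9.81837955e-01, -4.96624722e-04]), 'force': array([ 0.36783008,  0.73485916, -0.67579834]), 'wrist_torque': array([-0.01220143,  0.00251329,  0.01546654]), 'grip_force': 0.0, 'grip_width': 0.9982137618006264}
```

View pics/scene0.png

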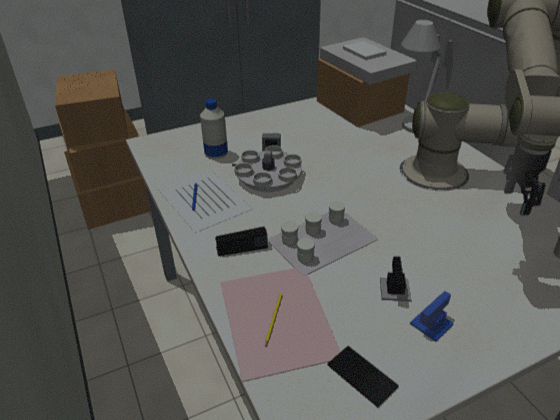

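View pics/side0.png

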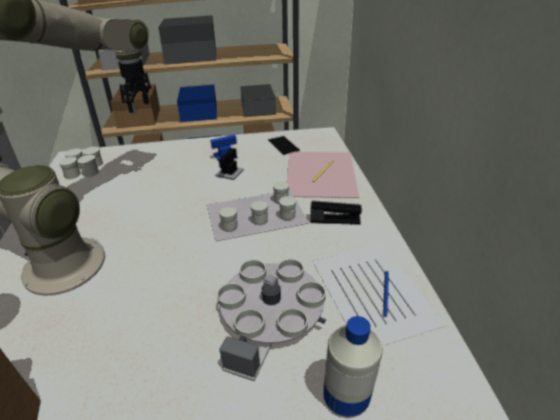

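The scene shows four jars on the tray, with lids at about (337,205), (314,216), (289,227) and (306,244). The black handle is at (396,280) and its blue look-alike at (435,315). The carousel is at (268,165), the bottle at (214,130) and the stapler at (242,241). The side view also shows small jars at (80,163), off the tray, so they aren't part of the job.

```bash
python3 - <<'E'
from h import *
S=np.load('scene0.npz'); D=np.load('side0.npz')
g=lambda Z:(Z['K'],Z['d'],Z['T'])
print('jars scene',onplane([(337,205.5),(314,216.5),(289.5,227.5),(306,243.5)],62,*g(S))[:,:2].round())
print('jars side',onplane([(228.5,212),(259.5,206),(287.5,202),(281,187)],62,*g(D))[:,:2].round())
print('cups scene',onplane([(250,156),(273,151),(293,160),(290,174),(262,179),(243,169)],60,*g(S))[:,:2].round())
print('cups side',onplane([(253,269),(290,268),(312,293),(292,320),(249,321),(231,295)],60,*g(D))[:,:2].round())
print('handle base s',onplane([(380,297),(409,300),(411,284)],0,*g(S))[:,:2].round(), onplane([(228,171)],0,*g(D)).round())
print('tabs side',onplane([(322,320)],40,*g(D)).round(),'bottle',onplane([(214,100)],220,*g(S)).round(),'stapler',onplane([(335,205)],60,*g(D)).round())
a=S['im'][240:350,360:480]; b=D['im'][240:390,190:360]
a=cv2.resize(a,(390,358),interpolation=2); b=cv2.resize(b,(406,358),interpolation=2)
save('c1',np.hstack([a,b]))
E
```

```text
jars scene [[466.  93.]
 [556. 109.]
 [645. 123.]
 [635. 207.]]
jars side [[466.  84.]
 [557.  99.]
 [640. 105.]
 [633. 190.]]
cups scene [[ 591. -302.]
 [ 503. -297.]
 [ 466. -209.]
 [ 515. -133.]
 [ 612. -149.]
 [ 646. -234.]]
cups side [[ 515. -157.]
 [ 603. -168.]
 [ 638. -255.]
 [ 582. -322.]
 [ 494. -311.]
 [ 460. -232.]]
handle base s [[527. 422.]
 [465. 464.]
 [425. 420.]] [[471. 432.   0.]]
tabs side [[ 648. -317.   40.]] bottle [[ 651. -470.  220.]] stapler [[774.  69.  60.]]
```

View pics/c1.png

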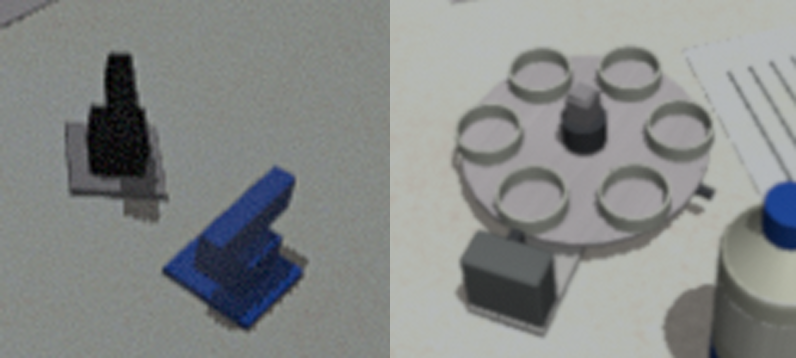

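The enlarged crop confirms it: the black T-handle with the steel foot plate at (396,280) fits the description, and the blue one at (435,315) is the look-alike. The carousel tab is at about (322,320) in the side view, and the reader is on the -y side. Next I'll move the wrist camera over the tray.

```bash
python3 -m handwheel '[[[41,-43,12,0,0,0,1],[41,-43,12,0,0,0,1],[41,-43,12,0,0,0,1],[41,-43,12,0,0,0,1],[41,-43,12,0,0,0,1],[41,-43,12,0,0,0,1],[41,-43,12,0,0,0,1],[41,-43,12,0,0,0,1]]]'
python3 - <<'E'
from h import *
im,K,d,T=cam('wrist'); save('w1',im); np.savez('w1.npz',im=im,K=K,d=d,T=T); print(T.round(2).tolist(),K[0,0],d)
print(sense()['eef_pos'],sense()['joints'].round(2))
print(project([[466,90,62],[556,105,62],[643,115,62],[634,200,62]],K,d,T).round())
E
```

```text
time_s: 1.1
eef_pos: [524.6, 141.5, 335.5]
ee_rot: [-0.0, 0.19, 0.982, 0.0]
force: [-0.1, 0.7, 0.3]
grip_width: 1.0
grip_force: 0.0
[[0.37, 0.88, 0.3, 445.21], [0.93, -0.35, -0.12, 171.94], [-0.0, 0.32, -0.95, 470.29], [0.0, 0.0, 0.0, 1.0]] 378.3949401851739 [-0.0720255  0.         0.         0.         0.       ]
[528.50667274 136.60482123 335.80909267] [ 0.04  0.31  1.25 -0.    1.58 -1.14]
[[218. 133.]
 [263. 203.]
 [299. 264.]
 [364. 233.]]
```

View pics/w1.png

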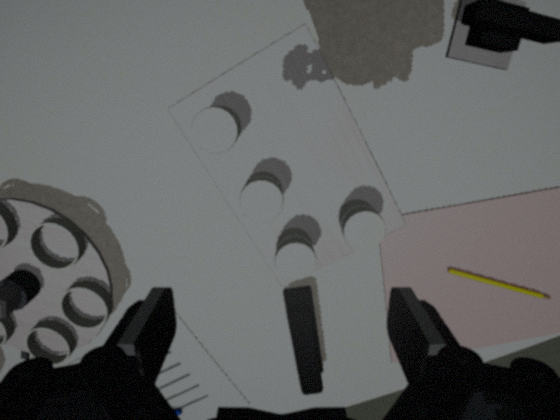

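The wrist view shows the lids at about (216,129), (261,200), (295,253) and (362,227). The stapler is at (305,340), the handle is at top right and the carousel at lower left. I'll refine these numerically.

```bash
cat >> h.py <<'E'
def circles(im,K,d,T,z,rad,guess,win=14):
    """find circle of known world radius near guessed world xy: rectify the plane z to 0.5 mm/px, Hough near the guess"""
    out=[]
    for gx,gy in guess:
        n=160; a=np.mgrid[0:n,0:n].reshape(2,-1).T
        P=np.c_[gx+(a[:,1]-n/2)*.5,gy+(a[:,0]-n/2)*.5,np.full(len(a),z)]
        m=project(P,K,d,T).astype(np.float32).reshape(n,n,2)
        g=cv2.GaussianBlur(cv2.cvtColor(cv2.remap(im,m[...,0],m[...,1],1),cv2.COLOR_RGB2GRAY),(0,0),2)
        g=cv2.normalize(g,None,0,255,cv2.NORM_MINMAX)
        c=cv2.HoughCircles(g,cv2.HOUGH_GRADIENT_ALT,1,5,param1=40,param2=.2,minRadius=int(rad*2-5),maxRadius=int(rad*2+5))
        out.append([] if c is None else [(round(gx+(x-n/2)*.5,1),round(gy+(y-n/2)*.5,1),r/2) for x,y,r in c[0,:4,:3].round(1)])
    return out
E
python3 - <<'E'
from h import *
im,K,d,T=cam('wrist'); print(sense()['eef_pos'],T[:3,3])
p=onplane([(216,129),(261.5,200),(295,253),(362.5,227)],62,K,d,T)[:,:2]; print(p.round(1))
for c in circles(im,K,d,T,62,25,p): print(c)
cu=onplane([(57,242),(87,301),(51,340)],60,K,d,T)[:,:2]; print(cu.round(1))
im,K,d,T=cam('scene')
for c in circles(im,K,d,T,62,25,p): print('s',c)
im,K,d,T=cam('side')
for c in circles(im,K,d,T,62,25,p): print('d',c)
for c in circles(im,K,d,T,60,30,[(515,-157),(603,-168),(642,-245),(585,-314),(498,-305),(463,-222)]): print('cup',c)
E
```

```text
[526.44038921 139.2412673  334.9464519 ] [448.92131733 167.69375646 470.38744201]
[[465.6  84.6]
 [556.9  98.5]
 [632.3 109.6]
 [631.  194.2]]
[(np.float64(462.1), np.float64(84.6), np.float32(25.2))]
[(np.float64(554.4), np.float64(102.5), np.float32(25.75))]
[(np.float64(638.3), np.float64(111.1), np.float32(24.85)), (np.float64(625.8), np.float64(103.6), np.float32(24.85)), (np.float64(630.8), np.float64(115.6), np.float32(25.65)), (np.float64(644.8), np.float64(106.1), np.float32(25.3))]
[(np.float64(629.5), np.float64(200.2), np.float32(24.55))]
[[ 512.4 -153.5]
 [ 597.3 -163.2]
 [ 631.9 -245.9]]
s []
s [(np.float64(559.9), np.float64(109.5), np.float32(24.7)), (np.float64(568.4), np.float64(92.5), np.float32(25.05)), (np.float64(543.4), np.float64(111.5), np.float32(24.95))]
s [(np.float64(642.8), np.float64(115.6), np.float32(25.1)), (np.float64(637.3), np.float64(90.1), np.float32(24.9))]
s [(np.float64(636.5), np.float64(203.7), np.float32(25.0)), (np.float64(635.5), np.float64(192.7), np.float32(24.9))]
d [(np.float64(464.1), np.float64(89.6), np.float32(24.8))]
d [(np.floa
[... 154 characters left out ...]
32(24.75))]
d [(np.float64(641.3), np.float64(113.1), np.float32(25.45))]
d [(np.float64(628.0), np.float64(198.7), np.float32(25.05)), (np.float64(634.5), np.float64(204.7), np.float32(24.95))]
cup [(np.float32(514.5), np.float32(-155.0), np.float32(30.1))]
cup [(np.float32(603.5), np.float32(-166.5), np.float32(30.0)), (np.float32(601.5), np.float32(-186.0), np.float32(29.45))]
cup [(np.float32(637.5), np.float32(-250.5), np.float32(30.25))]
cup [(np.float32(582.0), np.float32(-323.0), np.float32(29.9))]
cup [(np.float32(493.5), np.float32(-309.5), np.float32(29.8)), (np.float32(493.0), np.float32(-325.0), np.float32(29.75))]
cup [(np.float32(459.0), np.float32(-226.0), np.float32(29.75))]
```

```bash
python3 -m handwheel '[[[10,0,-20,0,0,0,1],[10,0,-20,0,0,0,1],[0,0,0,0,0,0,1],[0,0,0,0,0,0,1],[0,0,0,0,0,0,1],[0,0,0,0,0,0,1],[0,0,0,0,0,0,1]]]'
python3 - <<'E'
from h import *
im,K,d,T=cam('wrist'); print(sense()['eef_pos'],T[:3,3]); np.savez('w2.npz',im=im,K=K,d=d,T=T)
q=[(464,88),(556,103),(641,112),(632,200)]
for c in circles(im,K,d,T,62,25,q): print([tuple(map(float,x)) for x in c])
for P in q:  # overlay
    n=np.linspace(0,6.28,40); pts=project(np.c_[P[0]+25*np.cos(n),P[1]+25*np.sin(n),0*n+62],K,d,T)
    cv2.polylines(im,[pts.round().astype(np.int32)],True,(255,0,0),1)
cr=im[80:320,150:470]; save('w2',cv2.resize(cr,None,fx=2.4,fy=2.4,interpolation=2))
E
```

```text
time_s: 2.17
eef_pos: [543.6, 143.2, 295.5]
ee_rot: [0.0, 0.19, 0.982, 0.0]
force: [0.3, -0.1, 0.6]
grip_width: 0.999
grip_force: 0.0
[543.59392163 143.18304261 295.43587403] [464.04643632 173.61037164 430.31382218]
[(462.0, 86.5, 25.0), (461.0, 95.5, 24.549999237060547)]
[(548.5, 109.0, 24.899999618530273), (552.5, 103.0, 24.950000762939453), (562.0, 95.5, 24.799999237060547), (543.0, 108.0, 25.049999237060547)]
[(638.5, 112.0, 24.950000762939453), (629.5, 113.0, 25.049999237060547)]
[(624.0, 199.5, 24.850000381469727), (631.5, 200.0, 24.600000381469727)]
```

View pics/w2.png

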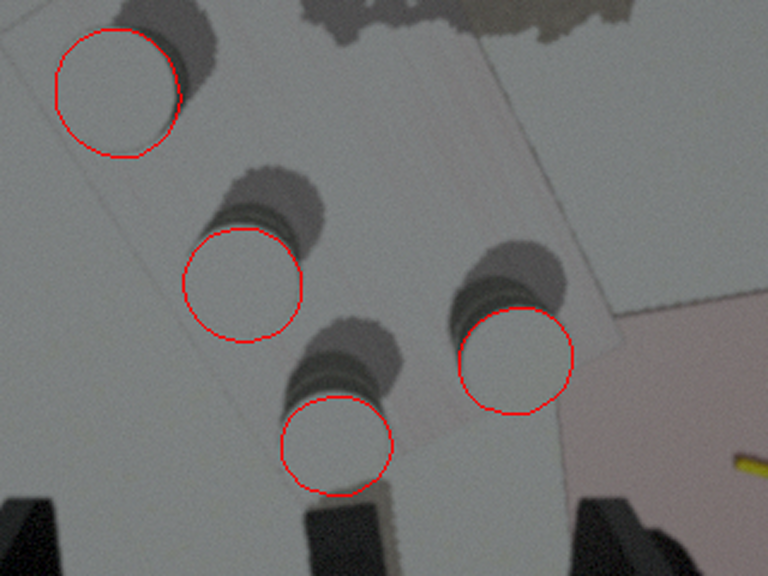

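The overlay fits the lids to 1–3 mm. I'll use A (462.5,87), B (553,103), C (639.5,112) and D (631,200), starting with D.

```bash
python3 -m handwheel '[[[22,14,-35,0,0,0,1],[22,14,-35,0,0,0,1],[22,14,-35,0,0,0,1],[21,15,-35,0,0,0,1],[0,0,-40,0,0,0,1],[0,0,-40,0,0,0,1],[0,0,-25,0,0,0,1],[0,0,-13,0,0,0,1]]]' 40; python3 -m handwheel '[[[0,0,0,0,0,0,1],[0,0,0,0,0,0,-1],[0,0,0,0,0,0,-1],[0,0,0,0,0,0,-1],[0,0,0,0,0,0,-1],[0,0,0,0,0,0,-1],[0,0,0,0,0,0,-1]]]' 40
```

```text
time_s: 3.22
eef_pos: [630.2, 200.1, 35.9]
ee_rot: [-0.001, 0.19, 0.982, -0.0]
force: [1.8, 0.2, -0.3]
grip_width: 1.002
grip_force: 0.0
time_s: 4.1
eef_pos: [631.3, 200.3, 38.7]
ee_rot: [0.001, 0.19, 0.982, 0.0]
force: [0.1, 0.8, 6.4]
grip_width: 0.572
grip_force: 41.7
```

```bash
python3 -m handwheel '[[[0,0,50,0,0,0,-1],[0,0,60,0,0,0,-1],[-21,-53,10,0,0,0,-1],[-21,-53,0,0,0,0,-1],[-21,-53,0,0,0,0,-1],[-21,-53,0,0,0,0,-1],[-21,-53,0,0,0,0,-1],[-21,-53,0,0,0,0,-1]]]'; python3 -m handwheel '[[[-21,-53,0,0,0,0,-1],[-14,-35,0,0,0,0,-1],[-8,-15,0,0,0,0,-1],[-3,-6,0,0,0,0,-1],[0,0,0,0,0,0,-1],[0,0,0,0,0,0,-1],[0,0,0,0,0,0,-1],[0,0,0,0,0,0,-1]]]'
python3 - <<'E'
from h import *
im,K,d,T=cam('wrist'); print(sense()['eef_pos'],sense()['joints'].round(2)); np.savez('w3.npz',im=im,K=K,d=d,T=T)
q=[(548.3+90*np.cos(t),-238.4+90*np.sin(t)) for t in np.radians(52.3+60*np.arange(6))]
n=np.linspace(0,6.28,60)
for P in q: cv2.polylines(im,[project(np.c_[P[0]+32*np.cos(n),P[1]+32*np.sin(n),0*n+60],K,d,T).round().astype(np.int32)],True,(255,0,0),1)
P=(459,-226.3); cv2.polylines(im,[project(np.c_[P[0]+25*np.cos(n),P[1]+25*np.sin(n),0*n+157-34+58],K,d,T).round().astype(np.int32)],True,(0,255,0),1)
save('w3',im)
E
```

```text
time_s: 5.1
eef_pos: [503.6, -119.3, 157.5]
ee_rot: [0.0, 0.19, 0.982, -0.0]
force: [1.2, -0.5, -1.3]
grip_width: 0.576
grip_force: 42.3
time_s: 6.1
eef_pos: [458.8, -226.5, 157.3]
ee_rot: [0.0, 0.189, 0.982, -0.0]
force: [0.7, 0.2, -1.4]
grip_width: 0.574
grip_force: 42.4
[ 458.75928762 -226.55934308  157.2925839 ] [-0.69  0.36  1.65  0.    1.12 -1.88]
```

View pics/w3.png

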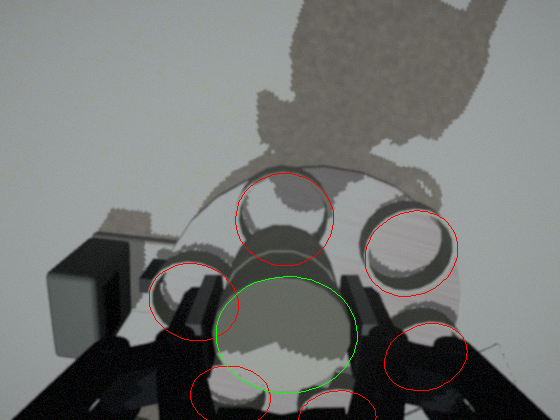

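The held lid matches the green circle. The cup rims sit about 4–7 px above and left of my red predictions, so I'll refit the carousel from the wrist view.

```bash
python3 - <<'E'
from h import *
def go(f):
    Z=np.load(f); im,K,d,T=Z['im'],Z['K'],Z['d'],Z['T']
    q=[(548.3+90*np.cos(t),-238.4+90*np.sin(t)) for t in np.radians(52.3+60*np.arange(6))]
    uv=project(np.c_[q,np.full(6,60)],K,d,T).round()
    print(f,uv.tolist())
    for r in (32,29):
        for i,c in enumerate(circles(im,K,d,T,60,r,q)): print(r,i,np.round(q[i],1),[tuple(map(float,x)) for x in c])
go('w3.npz')
E
python3 -m handwheel '[[[-10,30,0,0,0,0,-1],[-10,30,0,0,0,0,-1],[-10,30,0,0,0,0,-1],[0,0,30,0,0,0,-1],[0,0,30,0,0,0,-1],[0,0,0,0,0,0,-1],[0,0,0,0,0,0,-1],[0,0,0,0,0,0,-1]]]'
python3 - <<'E'
from h import *
im,K,d,T=cam('wrist'); print(sense()['eef_pos']); np.savez('w4.npz',im=im,K=K,d=d,T=T)
save('w4',im)
E
```

```text
w3.npz [[425.0, 358.0], [411.0, 255.0], [284.0, 221.0], [193.0, 303.0], [230.0, 397.0], [337.0, 420.0]]
32 0 [ 603.3 -167.2] []
32 1 [ 514.1 -155.1] [(511.1, -156.6, 31.399999618530273)]
32 2 [ 459.1 -226.3] [(456.1, -226.3, 31.899999618530273), (452.1, -221.3, 31.600000381469727), (445.1, -227.3, 32.25)]
32 3 [ 493.3 -309.6] [(493.3, -308.1, 31.75)]
32 4 [ 582.5 -321.7] []
32 5 [ 637.5 -250.5] []
29 0 [ 603.3 -167.2] []
29 1 [ 514.1 -155.1] [(511.1, -155.1, 29.600000381469727), (512.6, -165.1, 28.899999618530273)]
29 2 [ 459.1 -226.3] [(455.1, -227.8, 29.100000381469727)]
29 3 [ 493.3 -309.6] [(489.8, -311.1, 28.899999618530273)]
29 4 [ 582.5 -321.7] []
29 5 [ 637.5 -250.5] []
time_s: 7.15
eef_pos: [428.2, -136.6, 216.2]
ee_rot: [-0.001, 0.19, 0.982, 0.0]
force: [0.2, -0.2, -1.4]
grip_width: 0.575
grip_force: 42.4
[ 428.30550156 -136.66438192  216.34835924]
```

View pics/w4.png

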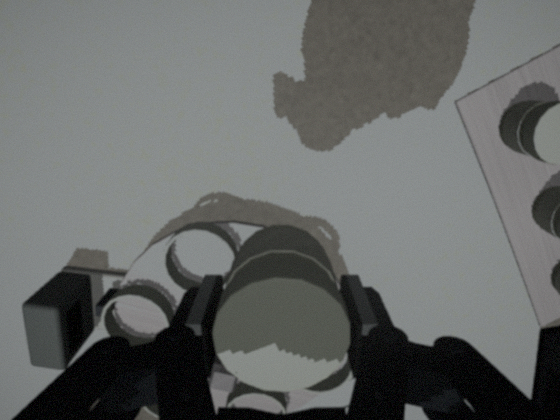

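This view hides the carousel behind the held jar. The previous view's fit gives the axis at about (545.2,-239) and cup 2 at (456,-227), so I'll place the jar there.

```bash
python3 -m handwheel '[[[9,-30,-20,0,0,0,-1],[9,-30,-20,0,0,0,-1],[9.7,-30.3,-20,0,0,0,-1],[0,0,-30,0,0,0,-1],[0,0,-15,0,0,0,-1],[0,0,-15,0,0,0,-1],[0,0,-10,0,0,0,-1],[0,0,0,0,0,0,-1]]]'; python3 -m handwheel '[[[0,0,-6,0,0,0,-1],[0,0,-3,0,0,0,-1],[0,0,-2,0,0,0,-1],[0,0,0,0,0,0,-1]]]'
```

```text
time_s: 8.2
eef_pos: [456.3, -226.9, 87.1]
ee_rot: [-0.0, 0.19, 0.982, 0.0]
force: [-0.2, -0.4, -1.1]
grip_width: 0.577
grip_force: 42.4
time_s: 8.7
eef_pos: [456.3, -227.1, 76.3]
ee_rot: [-0.0, 0.19, 0.982, 0.0]
force: [-0.0, -1.1, -1.4]
grip_width: 0.577
grip_force: 42.4
```

```bash
python3 -m handwheel '[[[0,0,-1.5,0,0,0,-1],[0,0,0,0,0,0,0.5],[0,0,0,0,0,0,0.5],[0,0,0,0,0,0,0.5],[0,0,0,0,0,0,0.5],[0,0,25,0,0,0,0.5],[0,0,40,0,0,0,0.5],[0,0,40,0,0,0,1]]]'
python3 - <<'E'
from h import *
im,K,d,T=cam('wrist'); print(sense()['eef_pos']); np.savez('w5.npz',im=im,K=K,d=d,T=T); save('w5',im)
E
```

```text
time_s: 9.7
eef_pos: [456.2, -227.0, 181.0]
ee_rot: [-0.0, 0.19, 0.982, 0.0]
force: [0.7, -0.4, -0.4]
grip_width: 0.935
grip_force: 0.0
[ 457.86621765 -228.22253916  186.20754383]
```

View pics/w5.png

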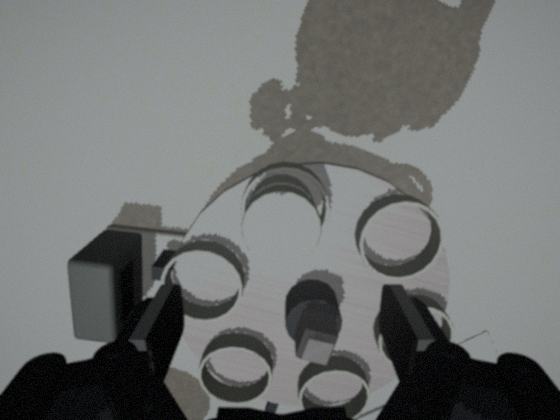

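The jar stands in cup 2 at (283,222), and the whole carousel is in view. The cups are at (401,235), (209,280), (236,368) and (335,392), and the shaft top is at (318,347). I'll let the arm settle and fit the cups.

```bash
python3 -m handwheel '[[[0,0,10,0,0,0,1],[0,0,0,0,0,0,1],[0,0,0,0,0,0,1],[0,0,0,0,0,0,1],[0,0,0,0,0,0,1]]]'
python3 - <<'E'
from h import *
from scipy.optimize import least_squares
im,K,d,T=cam('wrist'); print(sense()['eef_pos']); np.savez('w6.npz',im=im,K=K,d=d,T=T)
q=np.array([(545.2+90*np.cos(t),-239+90*np.sin(t)) for t in np.radians(52.3+60*np.arange(6))])
for r in (32,29):
    for i,c in enumerate(circles(im,K,d,T,60,r,q)): print(r,i,np.round(q[i],1),[tuple(map(float,x)) for x in c][:2])
print('jar',circles(im,K,d,T,98,25,[q[2]]))
E
```

```text
time_s: 10.38
eef_pos: [456.2, -227.0, 189.4]
ee_rot: [-0.0, 0.19, 0.982, 0.0]
force: [0.1, 0.4, 0.2]
grip_width: 1.002
grip_force: 0.0
[ 456.25487605 -227.06837304  189.51516969]
32 0 [ 600.2 -167.8] []
32 1 [ 511.  -155.7] [(514.0, -157.7, 31.850000381469727), (504.0, -157.7, 31.25)]
32 2 [ 456.  -226.9] [(455.5, -227.9, 32.0), (465.5, -235.4, 31.700000762939453)]
32 3 [ 490.2 -310.2] [(493.7, -309.7, 32.349998474121094), (482.2, -299.2, 31.149999618530273)]
32 4 [ 579.4 -322.3] [(579.9, -320.3, 31.299999237060547)]
32 5 [ 634.4 -251.1] [(614.9, -244.1, 31.350000381469727), (637.4, -250.1, 33.29999923706055)]
29 0 [ 600.2 -167.8] [(584.2, -169.8, 28.5)]
29 1 [ 511.  -155.7] [(517.0, -161.7, 28.799999237060547), (510.5, -155.7, 29.850000381469727)]
29 2 [ 456.  -226.9] [(452.5, -225.4, 29.049999237060547), (470.0, -236.9, 29.399999618530273)]
29 3 [ 490.2 -310.2] [(483.7, -302.2, 28.600000381469727), (480.2, -296.7, 28.399999618530273)]
29 4 [ 579.4 -322.3] [(579.9, -321.3, 29.549999237060547), (566.9, -313.3, 28.700000762939453)]
29 5 [ 634.4 -251.1] [(633.4, -250.6, 29.600000381469727), (615.9, -245.6, 28.600000381469727)]
jar [[(np.float64(454.5), np.float64(-228.4), np.float32(24.75)), (np.float64(444.5), np.float64(-222.9), np.float32(25.3)), (np.float64(449.5), np.float64(-228.9), np.float32(24.75)), (np.float64(438.0), np.float64(-220.9), np.float32(24.9))]]
```

```bash
python3 -m handwheel '[[[27,50,0,0,0,0,1],[27,50,0,0,0,0,1],[27,50,0,0,0,0,1],[27,50,0,0,0,0,1],[27,50,-10,0,0,0,1],[27,50,-10,0,0,0,1],[14,26,-20,0,0,0,1],[7.2,13,-20,0,0,0,1]]]'
python3 -m handwheel '[[[0,0,-30,0,0,0,1],[0,0,-30,0,0,0,1],[0,0,-20,0,0,0,1],[0,0,-11,0,0,0,1],[0,0,0,0,0,0,1]]]'
python3 -m handwheel '[[[0,0,0,0,0,0,1],[0,0,0,0,0,0,-1],[0,0,0,0,0,0,-1],[0,0,0,0,0,0,-1],[0,0,0,0,0,0,-1],[0,0,0,0,0,0,-1]]]'
```

```text
time_s: 11.42
eef_pos: [639.8, 113.6, 128.7]
ee_rot: [-0.0, 0.189, 0.982, 0.0]
force: [-0.5, -0.6, -0.1]
grip_width: 0.997
grip_force: 0.0
time_s: 12.05
eef_pos: [639.5, 111.8, 38.6]
ee_rot: [-0.0, 0.19, 0.982, -0.0]
force: [0.3, 0.1, -0.5]
grip_width: 0.999
grip_force: 0.0
time_s: 12.8
eef_pos: [639.9, 111.9, 39.5]
ee_rot: [0.001, 0.19, 0.982, 0.0]
force: [0.0, -0.7, 6.1]
grip_width: 0.569
grip_force: 41.7
```

```bash
python3 -m handwheel '[[[0,0,50,0,0,0,-1],[0,0,60,0,0,0,-1],[0,-55,0,0,0,0,-1],[0,-55,0,0,0,0,-1],[-1,-55,0,0,0,0,-1],[-1,-55,0,0,0,0,-1],[-1,-55,0,0,0,0,-1],[-1,-50,0,0,0,0,-1]]]'; python3 -m handwheel '[[[-0.5,-25,0,0,0,0,-1],[0,-13,0,0,0,0,-1],[0,0,0,0,0,0,-1],[0,0,-30,0,0,0,-1],[0,0,-20,0,0,0,-1],[0,0,-10,0,0,0,-1],[0,0,-4,0,0,0,-1],[0,0,0,0,0,0,-1]]]';  python3 -m handwheel '[[[0,0,-4,0,0,0,-1],[0,0,-3,0,0,0,-1],[0,0,0,0,0,0,-1]]]'
```

```text
time_s: 13.8
eef_pos: [635.0, -215.0, 148.2]
ee_rot: [-0.0, 0.19, 0.982, 0.0]
force: [0.5, -0.4, -0.8]
grip_width: 0.574
grip_force: 42.0
time_s: 14.8
eef_pos: [635.3, -250.8, 85.4]
ee_rot: [0.0, 0.19, 0.982, -0.0]
force: [-0.5, 0.5, -1.9]
grip_width: 0.571
grip_force: 42.0
time_s: 15.18
eef_pos: [634.9, -251.1, 77.6]
ee_rot: [-0.0, 0.19, 0.982, 0.0]
force: [-1.0, 0.4, -1.2]
grip_width: 0.577
grip_force: 42.0
```

```bash
python3 -m handwheel '[[[0,0,-2,0,0,0,-1],[0,0,0,0,0,0,0.5],[0,0,0,0,0,0,0.5],[0,0,0,0,0,0,0.5],[0,0,0,0,0,0,0.5],[0,0,25,0,0,0,0.5],[0,0,40,0,0,0,0.5],[0,0,40,0,0,0,1]]]'
python3 -m handwheel '[[[-13,55,0,0,0,0,1],[-13,55,0,0,0,0,1],[-13,55,0,0,0,0,1],[-13,55,0,0,0,0,1],[-13,55,0,0,0,0,1],[-10,48,-10,0,0,0,1],[-5,20,-20,0,0,0,1],[-1.8,11,-20,0,0,0,1]]]'
python3 - <<'E'
from h import *
im,K,d,T=cam('side'); save('d2',im)
E
```

```text
time_s: 16.18
eef_pos: [634.9, -251.0, 182.0]
ee_rot: [-0.0, 0.19, 0.982, 0.0]
force: [0.1, 0.7, 1.3]
grip_width: 0.939
grip_force: 0.0
time_s: 17.18
eef_pos: [552.9, 104.2, 130.6]
ee_rot: [0.0, 0.189, 0.982, 0.0]
force: [-0.5, -0.8, -0.3]
grip_width: 1.001
grip_force: 0.0
```

View pics/d2.png

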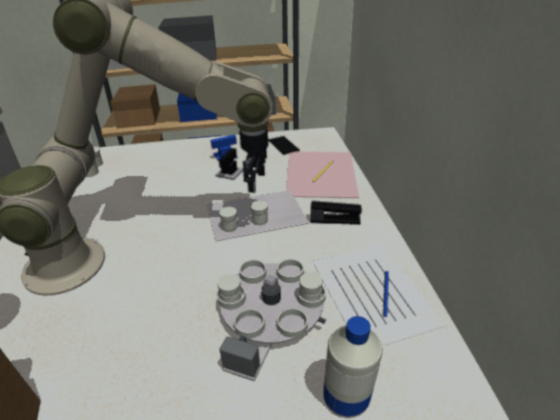

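Two jars sit in cups at (230,288) and (312,285). A and B are still on the tray at (228,218) and (260,211), undisturbed. Next is B.

```bash

python3 -m handwheel '[[[0,0,-32,0,0,0,1],[0,0,-30,0,0,0,1],[0,0,-20,0,0,0,1],[0,0,-10,0,0,0,1],[0,0,0,0,0,0,1]]]'
python3 -m handwheel '[[[0,0,0,0,0,0,1],[0,0,0,0,0,0,-1],[0,0,0,0,0,0,-1],[0,0,0,0,0,0,-1],[0,0,0,0,0,0,-1],[0,0,0,0,0,0,-1]]]'
```

```text
time_s: 17.85
eef_pos: [553.3, 102.7, 38.9]
ee_rot: [-0.0, 0.19, 0.982, -0.0]
force: [-0.1, 0.5, 0.1]
grip_width: 1.004
grip_force: 0.0
time_s: 18.6
eef_pos: [553.6, 102.9, 39.5]
ee_rot: [0.001, 0.19, 0.982, 0.0]
force: [-0.8, 1.0, 6.3]
grip_width: 0.574
grip_force: 41.5
```

```bash
python3 -m handwheel '[[[0,0,50,0,0,0,-1],[0,0,60,0,0,0,-1],[9,-50,0,0,0,0,-1],[9,-50,0,0,0,0,-1],[9,-50,0,0,0,0,-1],[9,-50,0,0,0,0,-1],[7,-45,0,0,0,0,-1],[3.3,-20.6,0,0,0,0,-1]]]'; python3 -m handwheel '[[[1,-5,0,0,0,0,-1],[0,0,0,0,0,0,-1],[0,0,0,0,0,0,-1],[0,0,-30,0,0,0,-1],[0,0,-20,0,0,0,-1],[0,0,-10,0,0,0,-1],[0,0,-4,0,0,0,-1],[0,0,0,0,0,0,-1]]]';  python3 -m handwheel '[[[0,0,-4,0,0,0,-1],[0,0,-3,0,0,0,-1],[0,0,0,0,0,0,-1]]]'
```

```text
time_s: 19.6
eef_pos: [599.3, -164.8, 148.3]
ee_rot: [-0.0, 0.191, 0.982, 0.0]
force: [0.3, 0.5, -1.0]
grip_width: 0.575
grip_force: 42.2
time_s: 20.6
eef_pos: [600.8, -167.6, 85.3]
ee_rot: [0.0, 0.19, 0.982, -0.0]
force: [-0.6, -0.1, -1.5]
grip_width: 0.573
grip_force: 42.2
time_s: 20.98
eef_pos: [600.4, -167.7, 77.6]
ee_rot: [-0.0, 0.19, 0.982, 0.0]
force: [-1.0, -1.1, -1.4]
grip_width: 0.571
grip_force: 42.2
```

```bash
python3 -m handwheel '[[[0,0,-2,0,0,0,-1],[0,0,0,0,0,0,0.5],[0,0,0,0,0,0,0.5],[0,0,0,0,0,0,0.5],[0,0,0,0,0,0,0.5],[0,0,25,0,0,0,0.5],[0,0,40,0,0,0,0.5],[0,0,40,0,0,0,1]]]'
python3 -m handwheel '[[[-26,48,0,0,0,0,1],[-26,48,0,0,0,0,1],[-26,48,0,0,0,0,1],[-26,48,0,0,0,0,1],[-22,40,-10,0,0,0,1],[-12,22.7,-20,0,0,0,1],[0,0,-20,0,0,0,1],[0,0,0,0,0,0,1]]]'
python3 - <<'E'
from h import *
im,K,d,T=cam('wrist'); print(sense()['eef_pos']); print(circles(im,K,d,T,62,25,[(462.5,87)]))
im,K,d,T=cam('side'); print(circles(im,K,d,T,62,25,[(464,89)]))
E
```

```text
time_s: 21.98
eef_pos: [600.4, -167.7, 182.0]
ee_rot: [-0.0, 0.19, 0.982, 0.0]
force: [0.4, -0.4, 0.3]
grip_width: 0.933
grip_force: 0.0
time_s: 22.98
eef_pos: [461.9, 87.2, 130.1]
ee_rot: [-0.001, 0.19, 0.982, -0.0]
force: [0.1, 0.5, 0.1]
grip_width: 0.999
grip_force: 0.0
[462.58748087  86.92157847 131.00411749]
[[(np.float32(460.5), np.float32(88.0), np.float32(24.9)), (np.float32(455.5), np.float32(87.5), np.float32(25.1))]]
[[(np.float32(464.0), np.float32(87.0), np.float32(24.45))]]
```

Jar A hasn't moved, so I'll grasp it.

```bash

python3 -m handwheel '[[[0,0,-32,0,0,0,1],[0,0,-30,0,0,0,1],[0,0,-20,0,0,0,1],[0,0,-10,0,0,0,1],[0,0,0,0,0,0,1]]]'
python3 -m handwheel '[[[0,0,0,0,0,0,1],[0,0,0,0,0,0,-1],[0,0,0,0,0,0,-1],[0,0,0,0,0,0,-1],[0,0,0,0,0,0,-1],[0,0,0,0,0,0,-1]]]'
```

```text
time_s: 23.7
eef_pos: [462.8, 86.8, 39.1]
ee_rot: [0.0, 0.19, 0.982, 0.0]
force: [0.2, 0.3, 0.8]
grip_width: 0.999
grip_force: 0.0
time_s: 24.45
eef_pos: [462.7, 87.0, 39.4]
ee_rot: [0.0, 0.19, 0.982, 0.0]
force: [-2.1, 0.0, 5.6]
grip_width: 0.572
grip_force: 40.9
```

```bash
python3 -m handwheel '[[[0,0,50,0,0,0,-1],[0,0,60,0,0,0,-1],[10,-50,0,0,0,0,-1],[10,-50,0,0,0,0,-1],[10,-50,0,0,0,0,-1],[10,-50,0,0,0,0,-1],[6,-28,0,0,0,0,-1],[2.5,-14.7,0,0,0,0,-1]]]'; python3 -m handwheel '[[[0,0,0,0,0,0,-1],[0,0,0,0,0,0,-1],[0,0,0,0,0,0,-1],[0,0,-30,0,0,0,-1],[0,0,-20,0,0,0,-1],[0,0,-10,0,0,0,-1],[0,0,-4,0,0,0,-1],[0,0,0,0,0,0,-1]]]';  python3 -m handwheel '[[[0,0,-4,0,0,0,-1],[0,0,-3,0,0,0,-1],[0,0,0,0,0,0,-1]]]'
```

```text
time_s: 25.45
eef_pos: [511.0, -156.8, 148.6]
ee_rot: [-0.0, 0.19, 0.982, 0.0]
force: [-0.3, -0.2, -1.2]
grip_width: 0.575
grip_force: 42.4
time_s: 26.45
eef_pos: [511.3, -155.7, 85.2]
ee_rot: [0.0, 0.19, 0.982, -0.0]
force: [0.4, -0.4, -1.4]
grip_width: 0.57
grip_force: 42.4
time_s: 26.82
eef_pos: [510.9, -155.7, 77.6]
ee_rot: [-0.0, 0.19, 0.982, 0.0]
force: [-0.3, 0.0, -1.5]
grip_width: 0.575
grip_force: 42.4
```

```bash
python3 -m handwheel '[[[0,0,-2,0,0,0,-1],[0,0,0,0,0,0,0.5],[0,0,0,0,0,0,0.5],[0,0,0,0,0,0,0.5],[0,0,0,0,0,0,0.5],[0,0,25,0,0,0,0.5],[0,0,40,0,0,0,0.5],[0,0,40,0,0,0,1]]]'
python3 -m handwheel '[[[-5,-35,20,0,0,0,1],[-5,-35,20,0,0,0,1],[0,0,20,0,0,0,1],[0,0,0,0,0,0,1],[0,0,0,0,0,0,1],[0,0,0,0,0,0,1],[0,0,0,0,0,0,1]]]'
python3 - <<'E'
from h import *
im,K,d,T=cam('wrist'); print(sense()['eef_pos']); np.savez('w7.npz',im=im,K=K,d=d,T=T)
q=np.array([(545.8+90*np.cos(t),-239+90*np.sin(t)) for t in np.radians(52.3+60*np.arange(6))])
for i in (3,4): print(i,np.round(q[i],1),[[tuple(map(float,x)) for x in circles(im,K,d,T,60,r,[q[i]])[0]][:2] for r in (32,29)])
for i in (0,1,2,5): print(i,np.round(q[i],1),[tuple(map(float,x)) for x in circles(im,K,d,T,98,25,[q[i]])[0]][:2])
# rectified at shaft top height
n=400; a=np.mgrid[0:n,0:n].reshape(2,-1).T
P=np.c_[545.8+(a[:,1]-n/2)*.2,-239-(a[:,0]-n/2)*.2,np.full(len(a),104)]
m=project(P,K,d,T).astype(np.float32).reshape(n,n,2)
r=cv2.remap(im,m[...,0],m[...,1],2); r=cv2.normalize(r,None,0,255,cv2.NORM_MINMAX)
save('w7',np.hstack([r,cv2.resize(im,(400,300))[0:300].repeat(1,0) if 0 else cv2.copyMakeBorder(cv2.resize(im,(400,300)),0,100,0,0,0)]))
E
```

```text
time_s: 27.82
eef_pos: [510.9, -155.6, 182.0]
ee_rot: [-0.0, 0.19, 0.982, 0.0]
force: [0.5, -0.5, -0.4]
grip_width: 0.934
grip_force: 0.0
time_s: 28.7
eef_pos: [501.0, -225.4, 240.3]
ee_rot: [-0.0, 0.19, 0.982, 0.0]
force: [1.1, 0.2, -0.2]
grip_width: 1.0
grip_force: 0.0
[ 500.99133705 -225.4635793   240.41485927]
3 [ 490.8 -310.2] [[(490.8, -308.2, 30.549999237060547), (484.3, -298.7, 31.5)], [(485.3, -302.7, 28.600000381469727), (490.8, -309.7, 29.600000381469727)]]
4 [ 580.  -322.3] [[(579.0, -322.8, 31.0)], [(569.5, -312.8, 28.549999237060547), (579.5, -322.8, 28.600000381469727)]]
0 [ 600.8 -167.8] [(588.3, -171.3, 24.799999237060547), (598.3, -169.8, 24.450000762939453)]
1 [ 511.6 -155.7] [(509.1, -158.7, 25.0), (499.6, -161.7, 24.850000381469727)]
2 [ 456.6 -226.9] [(454.1, -228.4, 24.549999237060547), (448.6, -221.9, 25.399999618530273)]
5 [ 635.  -251.1] [(632.0, -252.6, 24.399999618530273), (622.0, -248.6, 25.049999237060547)]
```

View pics/w7.png

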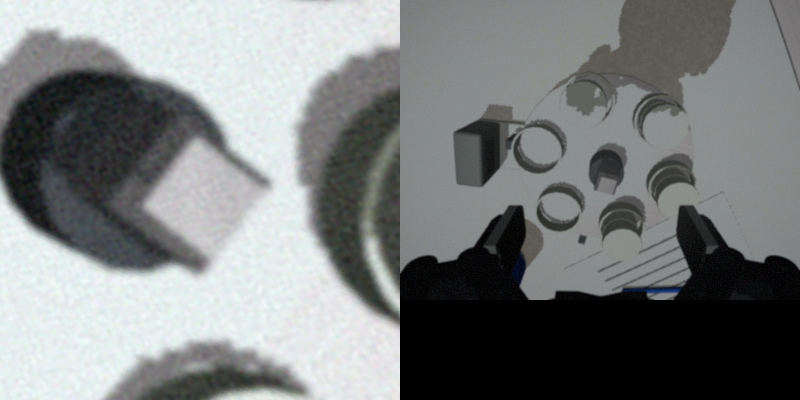

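All four jars are in cups: 0, 1, 2 and 5. In the rectified crop the shaft top's upper-left edge runs (145,205)–(198,137), about 52°, which matches the cup phase mod 90°. Its centre is near (546.3,-239). Next I'll view the handle from above.

```bash
python3 -m handwheel '[[[-5,55,0,0,0,0,1],[-5,55,0,0,0,0,1],[-5,55,0,0,0,0,1],[-5,55,0,0,0,0,1],[-5,55,0,0,0,0,1],[-5,55,0,0,0,0,1],[-5,55,0,0,0,0,1],[-5,55,0,0,0,0,1]]]'
python3 -m handwheel '[[[0,55,0,0,0,0,1],[0,55,0,0,0,0,1],[0,40,0,0,0,0,1],[0,20,0,0,0,0,1],[0,0,0,0,0,0,1],[0,0,0,0,0,0,1],[0,0,0,0,0,0,1],[0,0,0,0,0,0,1]]]'
python3 - <<'E'
from h import *
im,K,d,T=cam('wrist'); print(sense()['eef_pos']); np.savez('w8.npz',im=im,K=K,d=d,T=T); save('w8',im)
E
```

```text
time_s: 29.75
eef_pos: [460.6, 216.1, 240.8]
ee_rot: [0.0, 0.19, 0.982, 0.0]
force: [1.3, -1.2, 0.3]
grip_width: 0.998
grip_force: 0.0
time_s: 30.75
eef_pos: [461.2, 383.8, 241.0]
ee_rot: [0.0, 0.19, 0.982, 0.0]
force: [0.6, 0.7, -0.3]
grip_width: 1.0
grip_force: 0.0
[461.19052082 383.8484985  240.95166983]
```

View pics/w8.png

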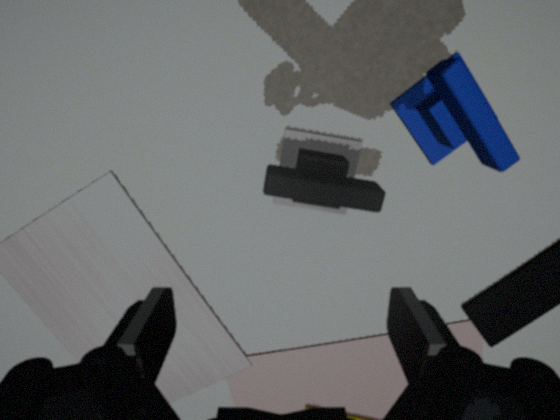

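The black handle's bar lies at about (264–383, 166–212) with its foot plate at (318,165). The blue look-alike is at (457,110). I'll fit the bar's top face.

```bash
python3 - <<'E'
from h import *
Z=np.load('w8.npz'); im,K,d,T=Z['im'],Z['K'],Z['d'],Z['T']
n=600; cx,cy=441,412
p=onplane([(264,193),(382,212),(383,186),(268,166)],80,K,d,T); print(p.round(1)); 
a=np.mgrid[0:n,0:n].reshape(2,-1).T; cx,cy=p[:,:2].mean(0).round(); print(cx,cy)
P=np.c_[cx+(a[:,1]-n/2)*.25,cy-(a[:,0]-n/2)*.25,np.full(len(a),80)]
m=project(P,K,d,T).astype(np.float32).reshape(n,n,2)
r=cv2.remap(im,m[...,0],m[...,1],2); r=cv2.convertScaleAbs(r,alpha=2.2); np.save('r8.npy',r); save('w9',r)
E
```

```text
[[454.8 369.4  80. ]
 [506.3 453.9  80. ]
 [485.2 461.2  80. ]
 [435.5 380.9  80. ]]
470.0 416.0
```

View pics/w9.png

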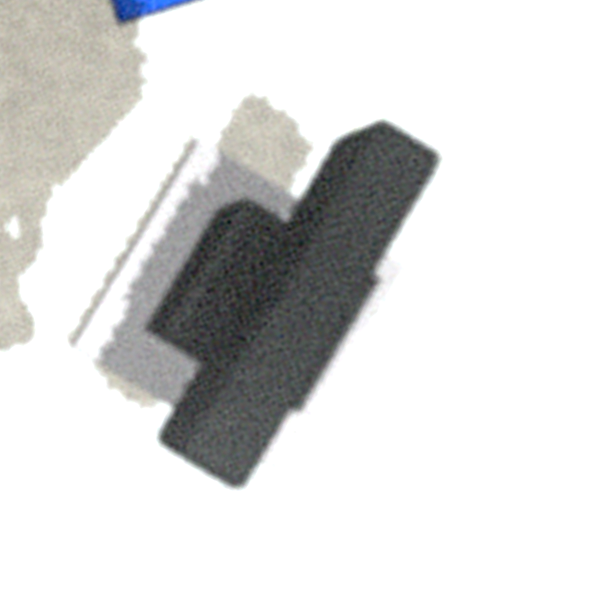

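The bar's lower-right edge runs from (240,487) to (439,158), so the bar lies along 58.8° with its centre at about (471.3,415.5). I'll turn the tool by -99.3° to close across the bar.

```bash
python3 -m handwheel '[[[2,6,-10,0,0,-10,1],[2,6,-10,0,0,-10,1],[2,6,-10,0,0,-10,1],[2,6,-10,0,0,-10,1],[2,7.7,-10,0,0,-10,0.2],[0,0,-10,0,0,-10,0.2],[0,0,-10,0,0,-10,0.2],[0,0,-10,0,0,-10,0.2]]]'
python3 -m handwheel '[[[0,0,-10,0,0,-10,0.2],[0,0,-10,0,0,-9.3,0.2],[0,0,0,0,0,0,0.2],[0,0,0,0,0,0,0.2],[0,0,0,0,0,0,0.2],[0,0,0,0,0,0,0.2]]]'
python3 - <<'E'
from h import *
im,K,d,T=cam('wrist'); s=sense(); print(s['eef_pos'],s['joints'].round(2)); save('w10',im); np.savez('w10.npz',im=im,K=K,d=d,T=T)
t=T[:3,:3]; print('pred bar corners px',project([[471.3+a*50*.518-b*10*.855,415.5+a*50*.855+b*10*.518,80] for a,b in((1,1),(1,-1),(-1,-1),(-1,1))],K,d,T).round().tolist())
E
```

```text
time_s: 31.8
eef_pos: [471.1, 415.8, 160.5]
ee_rot: [0.0, 0.778, 0.628, 0.0]
force: [0.5, -0.9, 0.5]
grip_width: 0.603
grip_force: 0.0
time_s: 32.55
eef_pos: [471.1, 416.0, 141.1]
ee_rot: [-0.0, 0.871, 0.491, 0.0]
force: [-0.1, 0.6, -0.1]
grip_width: 0.601
grip_force: 0.0
[471.08688676 416.02556162 141.00904841] [ 0.54  0.62  1.29 -0.    1.23  1.08]
pred bar corners px [[264.0, 149.0], [303.0, 149.0], [300.0, 314.0], [267.0, 314.0]]
```

View pics/w10.png

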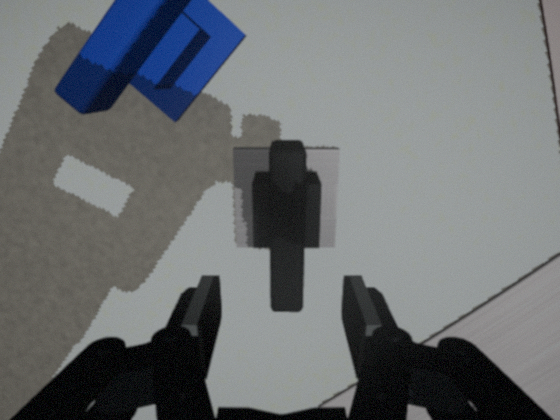

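The tool is now square to the black bar, which spans columns 270–305 and rows 140–311 between the fingers. The blue one is clear at upper left. I'll descend and grip.

```bash
python3 -m handwheel '[[[0.8,1,-30,0,0,0,0.2],[0.8,-0.3,-25,0,0,0,0.2],[0,0,-18,0,0,0,0.2],[0,0,-10,0,0,0,0.2],[0,0,0,0,0,0,0.2],[0,0,0,0,0,0,0.2]]]'
python3 -m handwheel '[[[0,0,0,0,0,0,-1],[0,0,0,0,0,0,-1],[0,0,0,0,0,0,-1],[0,0,0,0,0,0,-1],[0,0,0,0,0,0,-1],[0,0,0,0,0,0,-1]]]' 80
```

```text
time_s: 33.35
eef_pos: [473.1, 417.0, 58.7]
ee_rot: [-0.0, 0.871, 0.491, 0.001]
force: [-0.3, -0.7, -0.2]
grip_width: 0.599
grip_force: 0.0
time_s: 34.1
eef_pos: [473.0, 416.8, 58.4]
ee_rot: [-0.0, 0.871, 0.491, 0.001]
force: [0.6, -1.5, 5.9]
grip_width: 0.224
grip_force: 78.7
```

```bash
python3 -m handwheel '[[[0,0,40,0,0,0,-1],[0,0,50,0,0,0,-1],[0,0,40,0,0,0,-1],[6,-40,0,0,0,0,-1],[6,-50,0,0,0,0,-1],[6,-52,0,0,0,0,-1],[6,-52,0,0,0,0,-1],[6,-52,0,0,0,0,-1]]]'
python3 -m handwheel '[[[6,-52,0,0,0,0,-1],[6,-52,0,0,0,0,-1],[6,-52,0,0,0,0,-1],[6,-52,0,0,0,0,-1],[6,-52,0,0,0,-3,-1],[6,-52,0,0,0,-3.5,-1],[4,-45,0,0,0,0,-1],[2,-30,0,0,0,0,-1]]]'
python3 -m handwheel '[[[1.3,-15,0,0,0,0,-1],[0,-8,0,0,0,0,-1],[0,0,0,0,0,0,-1],[0,0,0,0,0,0,-1],[0,0,0,0,0,0,-1],[0,0,0,0,0,0,-1]]]'
python3 - <<'E'
from h import *
im,K,d,T=cam('wrist'); s=sense(); print(s['eef_pos'],s['joints'].round(2)); save('w11',im); np.savez('w11.npz',im=im,K=K,d=d,T=T)
im2,K,d,T=cam('side'); save('d3',cv2.resize(im2[180:360,170:370],None,fx=3,fy=3)); np.savez('d3.npz',im=im2,K=K,d=d,T=T)
E
```

```text
time_s: 35.1
eef_pos: [502.1, 169.1, 187.1]
ee_rot: [-0.0, 0.871, 0.491, -0.001]
force: [0.5, -0.5, -2.1]
grip_width: 0.222
grip_force: 79.1
time_s: 36.1
eef_pos: [544.1, -218.1, 186.8]
ee_rot: [-0.001, 0.898, 0.44, -0.0]
force: [-0.1, 0.7, -2.2]
grip_width: 0.22
grip_force: 79.1
time_s: 36.85
eef_pos: [546.0, -238.9, 187.9]
ee_rot: [-0.0, 0.897, 0.441, 0.0]
force: [-0.5, -0.5, -3.7]
grip_width: 0.221
grip_force: 79.2
[ 545.96990178 -239.05039877  187.8819098 ] [-0.61  0.51  1.35  0.    1.29  0.05]
```

View pics/w11.png

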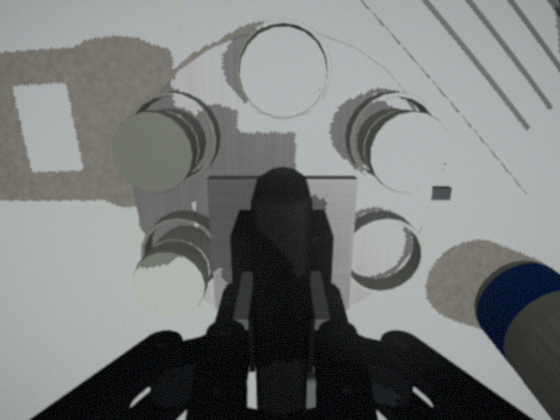

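The handle is held square over the shaft. Its foot plate's far edge is (207–356, 177) and the cups sit symmetrically about column 281. I'll compute where the plate centre sits relative to the axis.

```bash
python3 - <<'E'
from h import *
Z=np.load('w11.npz'); im,K,d,T=Z['im'],Z['K'],Z['d'],Z['T']
t=np.radians(52.3); u=np.array([np.cos(t),np.sin(t)]); v=np.array([u[1],-u[0]])
p=onplane([(207,177),(356,177),(281.5,177)],137.5,K,d,T)[:,:2]-[546,-239]
print('plate corners along/lat',np.c_[p@u,p@v].round(1))
g=cv2.cvtColor(im,cv2.COLOR_RGB2GRAY).astype(int); print(g[168:186,225],g[168:186,340],g[190,200:214],g[190,350:362])
for r,z,c in((25,98,(601,-167.8)),(25,98,(635,-251)),(25,98,(511.5,-155.8)),(25,98,(456.5,-227)),(32,60,(580,-322.3)),(29,60,(580,-322.3))): print(c,[tuple(map(float,x[:3])) for x in circles(im,K,d,T,z,r,[c])[0]][:2])
E
```

```text
plate corners along/lat [[ 37.4 -38. ]
 [ 37.5  36.9]
 [ 37.4  -0.6]]
[107 108 108 105 106 103 102  84  63  59  62  78  87  93  91  89  85  88] [180 178 179 181 181 180 173 144  97  72  91 130 159 165 160 157 154 158] [103 107 107 106 104 105 107  99  87  89  90  90  87  87] [158 156 158 161 160 159 169 173 176 178 180 179]
(601, -167.8) [(600.0, -169.3000030517578, 25.0)]
(635, -251) [(632.0, -250.5, 24.799999237060547), (629.5, -239.5, 25.899999618530273)]
(511.5, -155.8) [(511.5, -156.8000030517578, 25.149999618530273), (523.5, -155.8000030517578, 24.5)]
(456.5, -227) [(466.0, -226.5, 24.899999618530273), (465.5, -221.0, 25.100000381469727)]
(580, -322.3) [(580.5, -320.79998779296875, 31.5), (580.0, -308.79998779296875, 31.399999618530273)]
(580, -322.3) [(580.5, -309.29998779296875, 28.75), (580.5, -321.29998779296875, 29.600000381469727)]
```

View pics/d3.png

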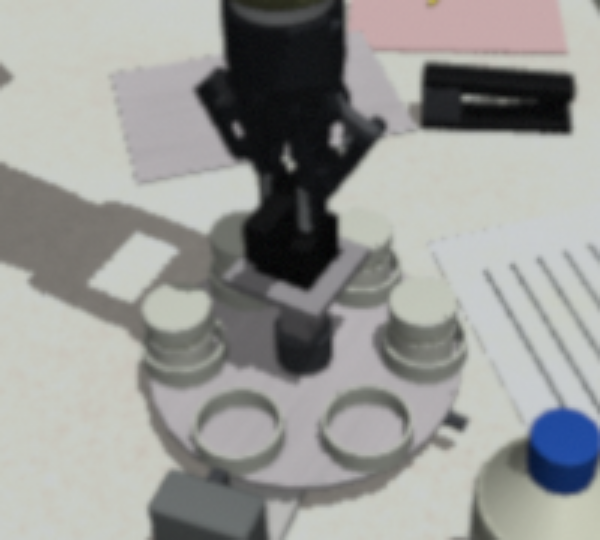

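The side view shows all four jars in cups and the handle just above the shaft, and it's centred to about 0.6 mm. I'll lower it in steps.

```bash
python3 -m handwheel '[[[0,0,-12,0,0,0,-1],[0,0,-8,0,0,0,-1],[0,0,-4,0,0,0,-1],[0,0,-3,0,0,0,-1],[0,0,-2,0,0,0,-1],[0,0,0,0,0,0,-1]]]'
python3 -m handwheel '[[[0,0,-2,0,0,0,-1],[0,0,-2,0,0,0,-1],[0,0,0,0,0,0,-1]]]'
```

```text
time_s: 37.7
eef_pos: [546.0, -239.3, 158.8]
ee_rot: [0.0, 0.898, 0.441, 0.0]
force: [0.3, 0.2, -3.0]
grip_width: 0.224
grip_force: 79.3
time_s: 38.08
eef_pos: [546.5, -239.2, 155.9]
ee_rot: [0.001, 0.898, 0.441, 0.001]
force: [1.2, 3.4, 6.8]
grip_width: 0.224
grip_force: 80.6
```

```bash
python3 -m handwheel '[[[0.3,0.8,0,0,0,0,-1],[0,0,0,0,0,0,-1],[0,0,0,0,0,0,-1]]]'
python3 -m handwheel '[[[0,0,-2,0,0,0,-1],[0,0,0,0,0,0,-1],[0,0,0,0,0,0,-1]]]'
```

```text
time_s: 38.45
eef_pos: [546.7, -239.0, 156.0]
ee_rot: [0.001, 0.898, 0.441, 0.0]
force: [-0.4, 0.6, 5.8]
grip_width: 0.224
grip_force: 80.3
time_s: 38.83
eef_pos: [546.4, -238.2, 152.5]
ee_rot: [-0.0, 0.898, 0.441, 0.0]
force: [2.9, 2.4, -2.7]
grip_width: 0.221
grip_force: 79.4
```

```bash
python3 -m handwheel '[[[0.5,0.4,-2,0,0,0,-1],[0,0,-4,0,0,0,-1],[0,0,-4,0,0,0,-1],[0,0,0,0,0,0,-1],[0,0,0,0,0,0,-1]]]'
```

```text
time_s: 39.45
eef_pos: [546.5, -238.0, 142.5]
ee_rot: [-0.0, 0.898, 0.441, -0.0]
force: [1.2, 2.5, -3.6]
grip_width: 0.22
grip_force: 79.0
```

```bash
python3 -m handwheel '[[[0.2,0.4,-4,0,0,0,-1],[0,0,-4,0,0,0,-1],[0,0,-2,0,0,0,-1],[0,0,-1,0,0,0,-1],[0,0,0,0,0,0,-1]]]'
python3 -m handwheel '[[[0,0,-1,0,0,0,-1],[0,0,-1,0,0,0,-1],[0,0,0,0,0,0,-1]]]'
```

```text
time_s: 40.08
eef_pos: [546.9, -237.7, 131.8]
ee_rot: [-0.0, 0.898, 0.441, -0.0]
force: [0.1, 0.0, -3.4]
grip_width: 0.222
grip_force: 79.3
time_s: 40.45
eef_pos: [547.0, -237.8, 130.3]
ee_rot: [0.0, 0.898, 0.441, 0.0]
force: [-1.4, 0.3, 2.6]
grip_width: 0.22
grip_force: 79.9
```

It's home. I'll press lightly, hold, then turn clockwise.

```bash
python3 -m handwheel '[[[0,0,-1,0,0,0,-1],[0,0,0,0,0,0,-1],[0,0,0,0,0,0,-1],[0,0,0,0,0,0,-1],[0,0,0,0,0,-5,-1],[0,0,0,0,0,-5,-1],[0,0,0,0,0,-5,-1],[0,0,0,0,0,0,-1]]]'
```

```text
time_s: 41.45
eef_pos: [547.4, -237.7, 130.3]
ee_rot: [0.001, 0.948, 0.32, 0.001]
force: [-1.5, 1.9, 10.0]
grip_width: 0.22
grip_force: 81.0
```

```bash
python3 -m handwheel '[[[0,0,0,0,0,-8,-1],[0,0,0,0,0,-8,-1],[0,0,0,0,0,-8,-1],[0,0,0,0,0,-8,-1],[0,0,0,0,0,-8,-1],[0,0,0,0,0,-8,-1],[0,0,0,0,0,-8,-1],[0,0,0,0,0,0,-1]]]'
python3 -c "
from rig import *
s=sense();print(s['wrist_torque'],s['force'],s['joints'].round(2))"
```

```text
time_s: 42.45
eef_pos: [547.9, -237.5, 130.3]
ee_rot: [-0.0, 0.987, -0.163, 0.002]
force: [-0.1, 2.8, 8.0]
grip_width: 0.217
grip_force: 80.8
[ 0.81203544 -0.11995398 -0.02000424] [-0.12830771  2.77343435  8.0129763 ] [-0.61  0.57  1.41  0.    1.16  1.29]
```

```bash
python3 -m handwheel '[[[0,0,0,0,0,-6,-1],[0,0,0,0,0,-6,-1],[0,0,0,0,0,-4,-1],[0,0,0,0,0,-2,-1],[0,0,0,0,0,0,-1]]]'
python3 -c "
from rig import *
s=sense();print(s['wrist_torque'],s['force'],s['joints'].round(2))"
python3 -m handwheel '[[[0,0,0,0,0,-2,-1],[0,0,0,0,0,-2,-1],[0,0,0,0,0,0,-1],[0,0,0,0,0,0,-1]]]'
python3 -c "
from rig import *
s=sense();print(s['wrist_torque'],s['force'],s['joints'].round(2))"
```

```text
time_s: 43.08
eef_pos: [547.9, -237.1, 130.3]
ee_rot: [-0.0, 0.949, -0.314, 0.001]
force: [1.2, 5.5, 8.1]
grip_width: 0.223
grip_force: 80.9
[ 1.05805391 -0.20469882  0.46820106] [1.237626   5.45155314 8.07469397] [-0.61  0.57  1.41  0.    1.16  1.6 ]
time_s: 43.58
eef_pos: [548.3, -237.5, 130.3]
ee_rot: [0.0, 0.938, -0.346, 0.002]
force: [2.8, 3.2, 7.3]
grip_width: 0.219
grip_force: 94.4
[ 0.52727381 -0.62884128  1.19899717] [2.76176152 3.15361288 7.32999779] [-0.6   0.57  1.41  0.    1.16  1.67]
```

The torque is up to 1.2 N m after 92.8° of turn, so it's at the stop. I'll hold, relax, release and lift.

```bash
python3 -m handwheel '[[[0,0,0,0,0,-1,-1],[0,0,0,0,0,0,-1],[0,0,0,0,0,0.5,-1],[0,0,0,0,0,0,-1],[0,0,0,0,0,0,0],[0,0,0,0,0,0,0.2],[0,0,0,0,0,0,0.2],[0,0,0,0,0,0,0.2]]]'
python3 -m handwheel '[[[0,0,10,0,0,0,0.2],[0,0,30,0,0,0,0.2],[0,0,40,0,0,0,0.2],[-20,30,30,0,0,0,0.2],[-20,40,30,0,0,0,0.2],[-20,50,0,0,0,0,0.2],[-20,50,0,0,0,0,0.2],[0,0,0,0,0,0,0.2]]]'
python3 - <<'E'
from h import *
im2,K,d,T=cam('side'); save('d4',cv2.resize(im2[130:360,150:380],None,fx=2.6,fy=2.6)); np.savez('d4.npz',im=im2,K=K,d=d,T=T)
print('axis-centred bar top px',project([[547,-238,152]],K,d,T))
E
```

```text
time_s: 44.58
eef_pos: [546.8, -237.8, 128.7]
ee_rot: [-0.0, 0.936, -0.352, -0.0]
force: [0.6, -0.3, 0.2]
grip_width: 0.601
grip_force: 0.0
time_s: 45.58
eef_pos: [466.1, -65.3, 270.1]
ee_rot: [-0.0, 0.937, -0.35, 0.001]
force: [-0.1, 0.3, 1.5]
grip_width: 0.596
grip_force: 0.0
axis-centred bar top px [[268.63447174 261.94393945]]
```

View pics/d4.png

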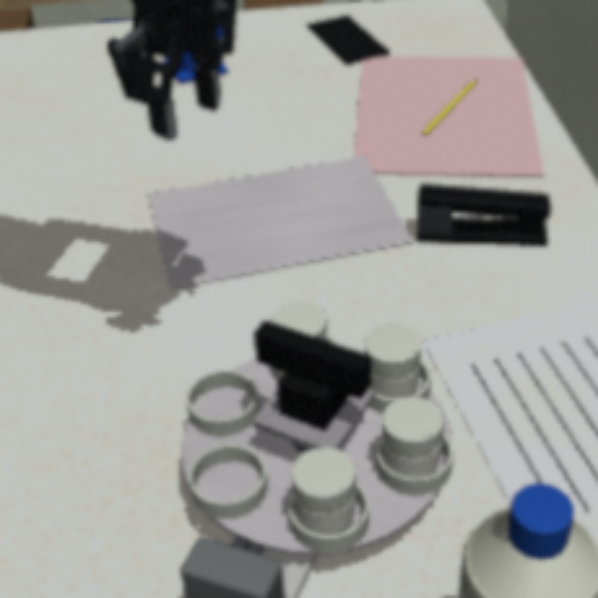

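The handle is on the shaft, four jars are in cups, and the rotor's tab is at the post near (250,545). I'll check the angle from the empty cups.

```bash
python3 - <<'E'
from h import *
A=np.load('side0.npz');B=np.load('d4.npz')
c=np.array([548.3,-238.4])
f=lambda Z,a,r:[(tuple(np.round(x[:3],1)),round(float(np.degrees(np.arctan2(x[1]-c[1],x[0]-c[0]))),1)) for x in circles(Z['im'],Z['K'],Z['d'],Z['T'],60,r,[c+90*np.array([np.cos(np.radians(a)),np.sin(np.radians(a))])])[0][:2]]
for r in (30,):
  for a in (-127.7,-67.7): print('before',f(A,a,r))
  for a in (140.6,200.6): print('after',f(B,a,r))
E
```

```text
before [((np.float64(493.8), np.float64(-308.6), np.float64(29.9)), -127.8)]
before [((np.float64(582.5), np.float64(-322.2), np.float64(29.8)), -67.8)]
after [((np.float64(470.8), np.float64(-194.3), np.float64(30.5)), 150.4)]
after [((np.float64(471.1), np.float64(-283.6), np.float64(29.8)), -149.7)]
```

I'd expected about 92°, but the rotor turned about 82°. I'll check the tab-to-post geometry numerically, using the first side image for both angles.

```bash
python3 - <<'E'
from h import *
c=np.array([548.3,-238.4])
def pol(f,z):
    Z=np.load(f); im,K,d,T=[Z[k] for k in('im','K','d','T')]
    rs=np.arange(112,140,.5); an=np.arange(-180,0,.5)
    A,Rr=np.meshgrid(np.radians(an),rs)
    P=np.c_[(c[0]+Rr*np.cos(A)).ravel(),(c[1]+Rr*np.sin(A)).ravel(),np.full(A.size,z)]
    m=project(P,K,d,T).astype(np.float32).reshape(*A.shape,2)
    return an,rs,cv2.cvtColor(cv2.remap(im,m[...,0],m[...,1],1),cv2.COLOR_RGB2GRAY)
for f in('side0.npz','d4.npz'):
  for z in(40,46):
    an,rs,g=pol(f,z)
    for r in(124,129): 
        row=g[int((r-112)*2)]; dk=an[row<75]
        grp=np.split(dk,np.where(np.diff(dk)>.6)[0]+1)
        print(f,z,r,[(float(x[0]),float(x[-1])) for x in grp if len(x)>1])
E
```

```text
side0.npz 40 124 [(-128.5, -121.0), (-40.0, -37.0)]
side0.npz 40 129 [(-40.5, -37.5)]
side0.npz 46 124 [(-127.5, -121.0), (-42.5, -39.0)]
side0.npz 46 129 [(-127.0, -120.0), (-42.0, -39.0)]
d4.npz 40 124 [(-128.5, -117.5)]
d4.npz 40 129 []
d4.npz 46 124 [(-127.0, -116.5)]
d4.npz 46 129 [(-126.5, -116.5)]
```

The dark spans now merge into one, -128.5° to -117.5°: the tab touches the post, so the rotor is at its stop. It had started about 10° into its travel. The handle is home, with the TCP at 130.3 against an expected 130.4.

```bash
python3 -c "
from rig import *
print(finish_job())"
```

```text
the job is handed in; nothing more can be done
None
```

The job is handed in, with no verdict returned: all four jars stand in cups, the handle is home on the shaft and released, and the rotor is against its stop; I viewed 16 pictures, two over the 14 allowed.

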